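# Clip the sprung test hook onto the earth bar of the sheeter's drive panel

### The job

Take the red test clip out of its bench holder and hook it onto the brass earth bar of the drive panel, so that the earth check can be made: stand its nose on the two green cheeks, press the plunger so that the hook comes out, slide the hook under the bar by feel, and let the spring draw it up. Leave the clip standing there by itself, upright, nose flat on the cheeks and the bar gripped in the hook; work gently, since a hard push bends the hook, and leave the other things where they are.

Things in the scene. Friction and masses are not known exactly. Their poses are not given: they have to be found in the camera images.
- clip: red and black sprung test clip, 75 mm tall, about 60 g, upright in its holder at the start. Origin: centre of the flat underside of its nose; z up its axis; the hook points to +y. Nose: black disc 22 mm across, 5 mm thick; then the red barrel, up to 18 mm across, to z = 32 mm; then the plunger. Pushing the cap down while the nose is braced from below brings the hook out under the nose
- cap (a point): centre of the plunger's red cap, by which the clip is held: 20 x 20 mm square (sides along the clip's x and y), 26 mm tall, z = 46 to 72 mm in the clip's frame when sprung out. Cap, shank and hook are one piece that slides in the barrel. Fingers closing along the clip's y with 30 N or more keep it from tilting
- hook (a point): middle of the steel hook's floor (top face), 4.5 mm from the clip's axis to +y, level with the nose's underside when sprung out. Hook 4 mm wide; floor 3 mm thick, so 3 mm stand out below the nose even then; shank on the axis, 3 mm thick; tip at y = 7.5 to 10 mm turns up 3 mm; throat between shank and tip 6 mm wide. More than 18 N in all on nose and hook bends it
- plunger (a joint): how far the plunger is pressed in, m: 0 = sprung out, hook drawn up to the nose; 0.012 = pressed home, hook floor 12 mm below the nose. Spring 3 N at 0, plus 0.4 N per mm, 7.8 N at 12 mm. About 0.006 with the earth bar rightly in the hook's throat, about 0.009 with the tip only caught under the bar
- panel: the sheeter's drive panel, lying flat, fixed: zinc plate 130 (x) x 244 (y) mm. A rail along its y carries, from -y to +y, a dark drive module (top 65 mm above the worktop), the green and yellow earth block, a white breaker (top 69 mm). Its brass earth bar crosses the middle of the earth block along x, 5 mm round, top 1 mm below the cheek tops. Origin: on the worktop under the plate's centre
- rail_mid (a point): point on the panel at its x = y = 0, level with the tops of the earth block's two upright green cheeks, 52 mm above the worktop. The cheeks run along y (the rail), 72 mm long, each 7 mm thick, with an open channel between them 13 mm wide, 23 mm deep, centred on x = 0. Block and bar stand up to 10 mm to either side of this point in y: poses do not tell it, feel for the bar. The block does not shift
- holder: the clip's bench holder, fixed: dark round foot 60 mm across and a cup 33 mm across, rim 22 mm above the worktop; the clip's nose stands loosely in its recess, 25 mm across, 10 mm deep, and slips out straight up. Origin: centre of its underside
- paint_gold: bystander: small gold paint bottle, 35 mm across, 58 mm tall, origin under its centre
- lustre_rose: bystander: white pot with a rose band, 38 mm across, 31 mm tall, origin under its centre
- round_cutter_2: bystander: round metal cutter ring, 52 mm across, 23 mm tall, origin under its centre
- tape_roll: bystander: roll of masking tape lying flat, 104 mm across, 25 mm tall, origin under its centre
Mind the look-alikes: they are no part of the job. Of the things shaped like the clip, the red one is meant. Several things look just like the holder: the one meant starts farthest from the robot's base.

How it is judged:
By the outcome, as a careful person would: the job done as asked, in the order asked, and still so for the second after the job is handed in, with the robot touching nothing.
It also fails if it takes over 43 s, if anything falls off the work surface, if the arm or the gripper's body presses on something with over 40 N, if the wrist force passes 120 N, or if a joint passes its speed limit or range.

### The arm

A 6-joint arm with a two-finger parallel gripper is mounted at the origin on a cart in front of the work surface, level with it; the furniture and walls round the work are solid. World frame = base frame: x ahead of the robot, y to its left, z up, the work surface at z = 0. Lengths are in m, angles in degrees, forces in N, time in s.
With the tool pointing down it reaches from about 0.25 to 0.725 m from the base axis. Payload 9.7 kg.
Tool frame: the origin (TCP) lies midway between the tips of the shut fingers; the grasp point (between the pads) lies 19 mm behind it; z points along the fingers, y is the line along which they close (so a half turn about z gives the same grasp; the last joint's range is limited). The gripper opens to 85 mm and grips with 20 to 120 N. Pads are 22 mm wide; open, the fingers measure 114 mm over their backs; the gripper's body (76 mm by 85 mm) begins 54 mm behind the grasp point. The pads swing forward as they close: fully open they stand 13 mm farther back than shut.
Start: joints at [-75.057, 4.979, 10.078, 95.1, 0, 90], TCP at [0.142, -0.531, 0.231] pointing down, gripper open.
Joint ranges: [-179.16, 179.16], [-48.56, 103.87], [-65.8, 70.77], [-126.05, 130.52], [-82.76, 87.17], [-180, 180]. Speed limits (degrees/s): [127.2, 127.2, 147.25, 180, 180, 180].

### API

Orientations are given as [roll, pitch, yaw] about the fixed x, y, z axes, in that order (R = Rz(yaw) Ry(pitch) Rx(roll)).
In Python, from workcell import * gives the robot as it stands.
- The arm moves only by the tool servo_tool, never from a script. Its argument "moves" is a list of rows, each a list of 4 numbers: the shift along the world's x, y, z in fractions of the full range, 1 being 800 mm, then the turn about the world's z in fractions of the full range, 1 being 2 pi rad. A call has 1 to 20 rows; each row is the pose to reach, as a shift and turn from the pose commanded when the call began; what a row does not reach only later rows make up. A row lasts 1/12 s, in which the tool goes at most 41.7 mm and 7.16 degrees, less where a joint would pass 70% of its speed; a pose out of reach is approached as far as the arm can. A shift or turn number past 1, either way, is cut back to 1. A call with a gripper value outside its range is refused whole. "claw" is the closure, from 0 (fully open) to 1 (shut), set as the call begins (left out, the last holds). The fingers move at their own pace and stop on an object; "force" is the grip in N (left out, the last holds). Time passes only in rows, so rows that repeat a pose let the fingers close. It gives the time, the measured TCP pose, the force, the opening and the grip force at its end, in the units of the state.
- get_obs(): the state, without advancing time (a new reading comes with each control period).
- camera(name): name is "scene" or "top" or "wrist"; returns the picture (400x640x3 uint8, red, green, blue); there is no depth.
- get_calibration(name): a dict with "fx", "fy", "cx", "cy" (pixels), "k1" (the pictures are not rectified: a ray, as slopes to the right and down, at radius r is drawn at 1 + k1 r^2 times it, then the intrinsics apply), "rvec" (rotation vector, rad) and "tvec" (3), from world to camera coordinates, as OpenCV has them; the wrist camera has in their place "tool_from_camera" (4x4, takes a point from camera to tool coordinates, whose origin is the TCP and whose axes are the flange's). Camera axes: x right, y down, z forward; pixel columns grow to the right and rows downward; lengths in m; the calibration is good to about 2 mm. A picture is of the moment at which its call begins: read the wrist's pose just before it. get_calibration takes no time and is no camera call.
- job_done(): hands the job in; it is judged then, once.
The state is a dict: "time": time; "q": joint angles; "qd": joint speeds; "joint_efforts": joint torques, N m; "ee_pos": TCP position; "tcp_rot": TCP orientation; "wrist_force": force on the tool from outside, world axes, zero at the start; "torque": the same for the moment, N m; "opening": finger opening in m; "grasp_force": force on a finger pad.
Only numpy, scipy, OpenCV 4.12 (cv2) and the standard library are available. Lean on these libraries where they do the work, as an engineer would, in place of code of your own. Each camera call takes 0.05 s, during which the arm holds its last target. There are 200 camera calls.

## Working session

There is one attempt and no reset: what is moved stays moved. The work goes in short steps, Python scripts to look and compute and a tool call to move; the robot and the scene stay as the last step left them, time stands still between calls to the robot, and variables do not carry over. Pictures are saved under pics/ and viewed, at most 10 in all, crops included, and the job is handed in when it is done.

Besides the shell and the picture viewer there is one more tool, called after "Call:" by a JSON object that holds its "fn" and its "kwargs". servo_tool: Moves the arm, as the interface text tells. Its arguments: {"type":"object","properties":{"moves":{"type":"array","items":{"type":"array","items":{"type":"number"}}},"claw":{"type":"number"},"force":{"type":"number"}},"required":["moves"]}

```bash
mkdir -p pics; cat > h.py <<'E'
from workcell import *
import numpy as np, cv2
from scipy.spatial.transform import Rotation as R
def save(n,im): cv2.imwrite(f'pics/{n}.png',im[:,:,::-1])
def ray(cal,uv,T=None):
    """origin & world direction for pixel"""
    x=(uv[0]-cal['cx'])/cal['fx'];y=(uv[1]-cal['cy'])/cal['fy']
    rd=np.hypot(x,y);r=rd
    for _ in range(20): r=rd/(1+cal['k1']*r*r)
    s=r/rd if rd>0 else 1
    d=np.array([x*s,y*s,1.])
    if T is None:
        Rm=R.from_rotvec(np.ravel(cal['rvec'])).as_matrix();t=np.ravel(cal['tvec'])
        return -Rm.T@t,Rm.T@d
    return T[:3,3],T[:3,:3]@d
def plane(cal,uv,z,T=None):
    o,d=ray(cal,uv,T);return o+d*(z-o[2])/d[2]
def wristT(ob,cal):
    T=np.eye(4);T[:3,:3]=R.from_euler('xyz',ob['tcp_rot'],degrees=True).as_matrix();T[:3,3]=ob['ee_pos']
    return T@np.array(cal['tool_from_camera'])
def tri(rs):
    A=0;b=0
    for o,d in rs:
        d=d/np.linalg.norm(d);P=np.eye(3)-np.outer(d,d);A=A+P;b=b+P@o
    return np.linalg.solve(A,b)
E
python3 - <<'E'
from h import *
o=get_obs();print(o)
for n in('scene','top'):
    im=camera(n);save(n,im);np.save(n+'.npy',im);print(n,get_calibration(n))
print(get_calibration('wrist'))
E
```

```text
{'time': 0.0, 'q': array([-7.50585518e+01,  5.01080144e+00,  1.00339996e+01,  9.50998767e+01,
        4.63863341e-04,  8.99994083e+01]), 'qd': array([-0.04740137,  0.0671895 , -0.01946676,  0.15017042,  0.03627788,
       -0.02409346]), 'joint_efforts': array([-4.66912832e-05, -5.20387959e+01,  4.64805794e+01,  1.61920296e-02,
        9.97039388e-05,  2.26157141e-06]), 'ee_pos': array([ 0.14174915, -0.53117682,  0.23058187]), 'tcp_rot': array([-1.79923321e+02, -4.64654748e-04,  1.49420392e+01]), 'wrist_force': array([0.20765802, 0.159861  , 1.02799301]), 'torque': array([0.04268808, 0.08487299, 0.04307404]), 'grasp_force': 0.0, 'opening': 0.08551956356754455}
scene {'fx': 512.9193201572825, 'fy': 512.9193201572825, 'cx': 327.3155142332224, 'cy': 198.4862526575131, 'k1': -0.12656144189746732, 'rvec': array([ 1.09814583, -2.3079937 ,  1.04590209]), 'tvec': array([0.49545412, 0.29950721, 1.09489412])}
top {'fx': 410.6279918934293, 'fy': 410.6279918934293, 'cx': 324.7023854905767, 'cy': 198.66120568132908, 'k1': -0.09814611781103443, 'rvec': array([ 2.16518435, -2.15544578,  0.11605786]), 'tvec': array([0.17735216, 0.57282558, 1.0346817 ])}
{'fx': 353.62074171977366, 'fy': 353.62074171977366, 'cx': 319.23156472461375, 'cy': 199.6499775760621, 'k1': -0.0517633995441604, 'tool_from_camera': array([[ 2.96118997e-04, -9.49383811e-01, -3.14118278e-01,
         8.08614170e-02],
       [ 9.99999881e-01,  4.02679076e-04, -2.74348994e-04,
         3.60661791e-04],
       [ 3.86951351e-04, -3.14118159e-01,  9.49383817e-01,
        -1.42752843e-01],
       [ 0.00000000e+00,  0.00000000e+00,  0.00000000e+00,
         1.00000000e+00]])}
```

View pics/top.png

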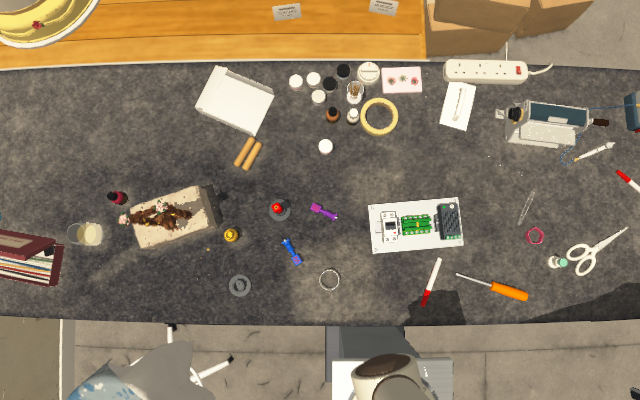

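View pics/scene.png

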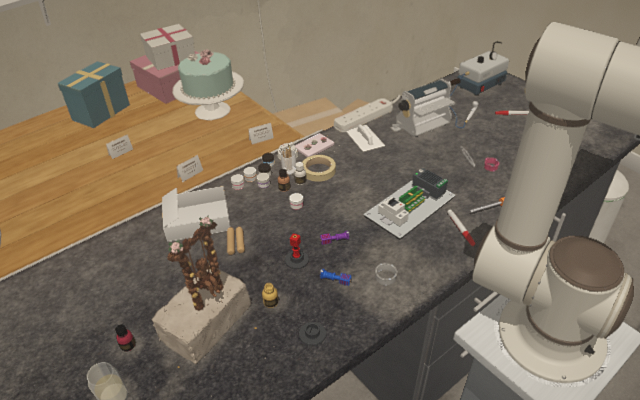

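In top, the red clip stands at (279,209). The lying purple clip (323,211) and blue clip (291,251) are look-alikes. Its holder is at (280,210), and the empty look-alike holder at (239,286) is nearer the base. The panel is at (417,226), with the dark module on the right (-y). Next: measure, and confirm in a crop.

```bash
python3 - <<'E'
from h import *
top=np.load('top.npy');sc=np.load('scene.npy');ct=get_calibration('top');cs=get_calibration('scene')
def blob(im,box,f):
    x0,y0,x1,y1=box;c=im[y0:y1,x0:x1].astype(int);m=f(c[...,0],c[...,1],c[...,2]).astype(np.uint8)
    n,l,s,ce=cv2.connectedComponentsWithStats(m);i=1+np.argmax(s[1:,4]);return ce[i]+[x0,y0],s[i]+[x0,y0,0,0,0]
red=lambda r,g,b:(r>110)&(g<70)&(b<70)
pt,st=blob(top,(262,190,298,228),red);ps,ss=blob(sc,(275,225,315,270),red);print(pt,st,ps,ss)
print('top red z.07',plane(ct,pt,.09)); 
# cap top in scene: upper part
print('cap tri',tri([ray(ct,pt),ray(cs,(ps[0],ss[1]+4))]), tri([ray(ct,pt),ray(cs,ps)]))
# panel: white plate contour
c=top[180:270,350:480].astype(int);
hsv=cv2.cvtColor(top,cv2.COLOR_RGB2HSV)
g=(hsv[...,0]>40)&(hsv[...,0]<85)&(hsv[...,1]>100)&(hsv[...,2]>60);m=np.zeros_like(g);m[200:255,390:450]=g[200:255,390:450]
pts=np.argwhere(m)[:,::-1].astype(np.float32);rc=cv2.minAreaRect(pts);print('green',rc,len(pts))
W=np.array([plane(ct,p,.052)[:2] for p in pts]).astype(np.float32);print('green w',cv2.minAreaRect(W),W.mean(0))
w=((c.min(2)>150)).astype(np.uint8);n,l,s,ce=cv2.connectedComponentsWithStats(w);i=1+np.argmax(s[1:,4])
cn=np.argwhere(l==i)[:,::-1].astype(float)+[350,180]
W=np.array([plane(ct,p,.004)[:2] for p in cn]).astype(np.float32);print('plate',cv2.minAreaRect(W),len(W))
for nm,p in(('empty holder',(239,286)),('holder',(280,212))):print(nm,plane(ct,p,.01))
big=np.hstack([cv2.resize(top[185:265,255:335],(400,400),interpolation=2),cv2.resize(top[190:260,360:470],(400,255),interpolation=2) if 0 else cv2.copyMakeBorder(cv2.resize(top[190:260,362:472],(400,255),interpolation=2),0,145,0,0,0)])
save('crop',big)
E
```

```text
[276.67647059 207.85294118] [271 202  11  11  68] [294.78472222 244.75694444] [289 233  11  25 144]
top red z.07 [0.54229242 0.29757054 0.09      ]
cap tri [0.54314999 0.2987651  0.07936278] [0.54472598 0.30109602 0.05314702]
green ((424.4399719238281, 225.0799560546875), (32.526912689208984, 45.820518493652344), 81.8698959350586) 410
green w ((0.5046024918556213, -0.07471432536840439), (0.08286255598068237, 0.11826302856206894), 6.804862022399902) [ 0.504755   -0.05390207]
plate ((0.5062153935432434, -0.06220066547393799), (0.13095426559448242, 0.24567849934101105), 5.149564743041992) 2869
empty holder [0.34345033 0.40344909 0.01      ]
holder [0.53854019 0.29843585 0.01      ]
```

View pics/crop.png

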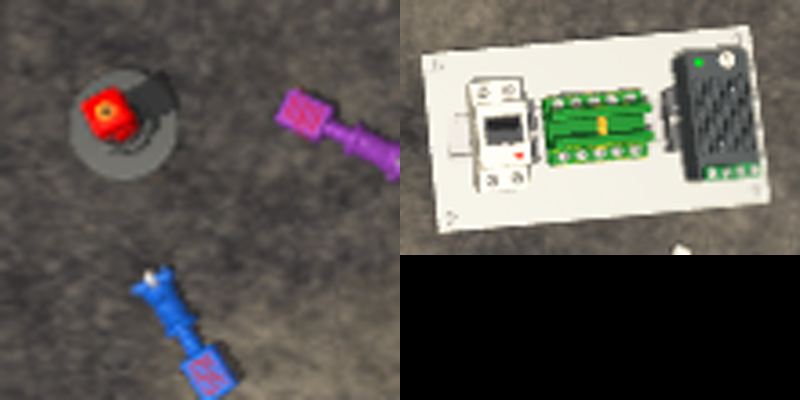

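The crop confirms the upright red clip in the farthest holder; purple and blue are lying down. The brass bar shows near top pixel (417.5,224.6). I'll move over the clip for wrist views.

The rows are not in the units I measure in: shifts go in shares of 800 mm and turns go in shares of 2 pi rad. I convert before sending: 78 cm is 0.975, 39 cm is 0.4875.

Call:
{"fn": "servo_tool", "kwargs": {"moves": [[0.4875,0.975,-0.0375,0],[0.4875,0.975,-0.0375,0],[0.4875,0.975,-0.0375,0],[0.4875,0.975,-0.0375,0],[0.4875,0.975,-0.0375,0],[0.4875,0.975,-0.0375,0],[0.4875,0.975,-0.0375,0],[0.4875,0.975,-0.0375,0],[0.4875,0.975,-0.0375,0],[0.4875,0.975,-0.0375,0],[0.4875,0.975,-0.0375,0],[0.4875,0.975,-0.0375,0],[0.4875,0.975,-0.0375,0],[0.4875,0.975,-0.0375,0],[0.4875,0.975,-0.0375,0],[0.4875,0.975,-0.0375,0],[0.4875,0.975,-0.0375,0],[0.4875,0.975,-0.0375,0],[0.4875,0.975,-0.0375,0],[0.4875,0.975,-0.0375,0]], "claw": 0.5, "force": 50}}

```text
time: 1.77
ee_pos: [0.5224, 0.1699, 0.2021]
tcp_rot: [-178.8, 0.1, 17.5]
wrist_force: [0.5, -0.7, 0.9]
opening: 0.0422
grasp_force: 0.0
```

Converted, 8 cm is 0.1.

Call:
{"fn": "servo_tool", "kwargs": {"moves": [[0,0.1,0,0],[0,0.1,0,0],[0,0.1,0,0],[0,0.1,0,0],[0,0.1,0,0]]}}

```text
time: 2.18
ee_pos: [0.5339, 0.2138, 0.2028]
tcp_rot: [-177.4, 0.1, 20.6]
wrist_force: [-0.2, -0.5, -0.3]
opening: 0.0425
grasp_force: 0.0
```

```bash
python3 - <<'E'
from h import *
ob=get_obs();im=camera('wrist');save('w1',im);np.savez('w1.npz',im=im,T=wristT(ob,get_calibration('wrist')));print(ob['ee_pos'],ob['tcp_rot'],ob['qd'])
E
```

```text
[0.53387958 0.2138196  0.20275404] [-1.77357037e+02  1.03541269e-01  2.05743283e+01] [-0.79490283 -1.02160284 -0.44403604  0.05004523 -0.23014036  0.11433526]
```

View pics/w1.png

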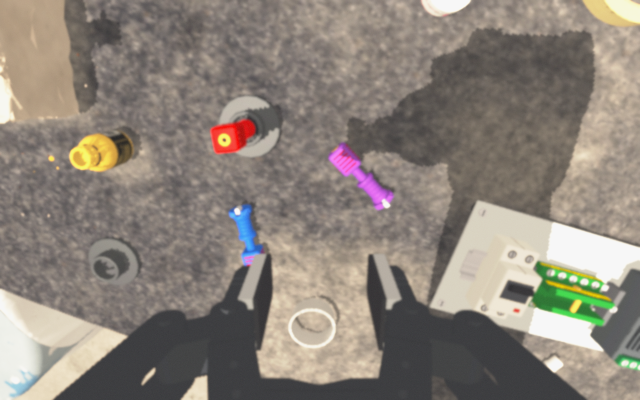

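The wrist view shows the clip's cap at (228,138) on its holder, with blue and purple lying and the panel at lower right. The tool has tilted slightly, so I'll check the joints.

```bash
python3 - <<'E'
from h import *
ob=get_obs();print(ob['q'],ob['ee_pos'],ob['tcp_rot'],ob['joint_efforts'])
E
```

```text
[ 20.48491287   7.98864441  10.19170234  92.28583015   2.63810655
 179.9445557 ] [0.5338551  0.21344335 0.20304227] [-1.77361815e+02  8.02202332e-02  2.05402985e+01] [ 6.61780592e-01 -5.46377206e+01  4.68333113e+01 -6.03672210e-02
  1.96281723e-01 -1.65623269e-04]
```

Converted, 4 cm is 0.05, -2 cm is -0.025.

Call:
{"fn": "servo_tool", "kwargs": {"moves": [[0.0125,0.05,-0.025,0],[0.0125,0.05,-0.025,0],[0.0125,0.05,-0.025,0],[0.0125,0.05,-0.025,0],[0.0125,0.05,-0.025,0],[0.0125,0.05,-0.025,0]]}}

```text
time: 2.73
ee_pos: [0.5499, 0.2392, 0.184]
tcp_rot: [-176.7, 0.0, 22.0]
wrist_force: [-0.1, 0.2, -0.7]
opening: 0.0425
grasp_force: 0.0
```

```bash
python3 - <<'E'
from h import *
ob=get_obs();print(ob['q'],ob['qd'],ob['ee_pos'],ob['tcp_rot'])
E
```

```text
[ 21.94118627  11.11644046  11.61472588  90.50650673   3.30094612
 179.94076958] [ 0.19750428  0.01916577 -0.00113668 -0.25752716  0.04466497 -0.09198657] [0.5498539  0.23919102 0.18400112] [-1.76699047e+02  4.81079099e-03  2.20003184e+01]
```

Joint 6 is at its range limit (yaw must be ≥ q1), so I'll turn to the positive side. First, measure cap position and orientation from the two wrist views.

```bash
python3 - <<'E'
from h import *
cw=get_calibration('wrist')
ob=get_obs();im2=camera('wrist');T2=wristT(ob,cw);np.savez('w2.npz',im=im2,T=T2)
w=np.load('w1.npz')
rs=[];B=[]
for im,T in((w['im'],w['T']),(im2,T2)):
    h=cv2.cvtColor(im,cv2.COLOR_RGB2HSV)
    red=(((h[...,0]<6)|(h[...,0]>174))&(h[...,1]>150)&(h[...,2]>90)).astype(np.uint8)
    yel=((h[...,0]>12)&(h[...,0]<35)&(h[...,1]>110)).astype(np.uint8)
    n,l,s,c=cv2.connectedComponentsWithStats(red);i=1+np.argmax(s[1:,4]);x,y,a,b,_=s[i]
    yy=yel.copy();k=np.zeros_like(yy);k[y:y+b,x:x+a]=1;yy*=k
    m=cv2.moments(yy,True);p=(m['m10']/m['m00'],m['m01']/m['m00']);print(s[i],p,m['m00'])
    rs.append(ray(cw,p,T));B.append((x,y,a,b))
print('cap top',tri(rs))
x,y,a,b=B[1];save('capcrop',cv2.resize(im2[y-30:y+b+30,x-30:x+a+30],None,fx=6,fy=6,interpolation=cv2.INTER_CUBIC));print(x-30,y-30)
ct=get_calibration('top');print('bar',plane(ct,(417.5,224.6),.05))
E
```

```text
[211 119  45  35 906] (223.96428571428572, 139.52142857142857) 140.0
[ 232  148   44   41 1037] (245.94117647058823, 175.14705882352942) 136.0
cap top [0.54510798 0.29966721 0.08518277]
202 118
bar [ 0.50448808 -0.05719144  0.05      ]
```

View pics/capcrop.png

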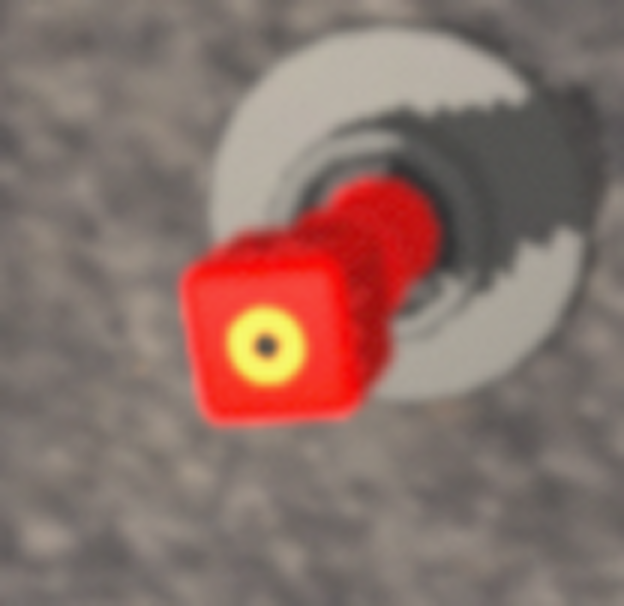

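Cap-top corners in the crop are about (187,268), (338,261), (360,410) and (210,420), with the yellow ring at (266,345). Convert these to a yaw.

```bash
python3 - <<'E'
from h import *
cw=get_calibration('wrist');T=np.load('w2.npz')['T']
P=[plane(cw,(202+u/6,118+v/6),.0852,T)[:2] for u,v in((187,268),(338,261),(360,410),(210,420))]
for i in range(4):
    d=P[(i+1)%4]-P[i];print(np.linalg.norm(d),np.degrees(np.arctan2(d[1],d[0])))
print(np.mean(P,0),get_obs()['q'][0])
E
```

```text
0.018185668819702024 -64.7493905194681
0.018240546797825438 -152.62488393047332
0.018510757879294935 116.8252866606522
0.0187401031935352 26.34552463785547
[0.54584303 0.29865234] 21.95036483193412
```

Converted, -6 cm is -0.075, -3 cm is -0.0375, 1.68 rad is 0.2674.

Call:
{"fn": "servo_tool", "kwargs": {"moves": [[0,0.075,-0.0375,0.0191],[0,0.075,-0.0375,0.0382],[0,0.075,-0.075,0.0573],[0,0.075,-0.075,0.0764],[0,0.075,-0.075,0.0955],[0,0.075,-0.075,0.1146],[0,0.075,-0.075,0.1337],[0,0.075,-0.075,0.1528],[0,0.075,-0.075,0.1719],[0,0.075,-0.075,0.191],[0,0.075,-0.075,0.2101],[0,0.075,-0.075,0.2292],[0,0.075,-0.075,0.2483],[0,0.075,-0.075,0.2674],[0,0.075,-0.075,0.2674],[0,0.075,-0.075,0.2674]]}}

```text
time: 4.12
ee_pos: [0.5499, 0.2997, 0.1234]
tcp_rot: [-176.7, 0.1, 118.1]
wrist_force: [0.3, -0.2, 0.4]
opening: 0.0426
grasp_force: 0.0
```

Holding orientation at the joint limit left a 3.3° tilt, now leaning in the radial plane. I'll take it out by pushing gently against the outer reach limit, high and clear.

Converted, 9 cm is 0.1125, 8 cm is 0.1, -0.03 rad is -0.0048.

Call:
{"fn": "servo_tool", "kwargs": {"moves": [[0.1125,0.0625,0.1,-0.0048],[0.1125,0.0625,0.1,-0.0048],[0.1125,0.0625,0.1,-0.0048],[0.1125,0.0625,0.1,-0.0048],[0.1125,0.0625,0.1,-0.0048],[0.1125,0.0625,0.1,-0.0048]]}}

```text
time: 4.62
ee_pos: [0.6409, 0.3502, 0.2022]
tcp_rot: [-176.7, 0.1, 116.4]
wrist_force: [-0.1, -0.3, 0.4]
opening: 0.0429
grasp_force: 0.0
```

```bash
python3 - <<'E'
from h import *
ob=get_obs();print(ob['q'],ob['ee_pos'],ob['tcp_rot'])
E
```

```text
[2.86289410e+01 3.70219479e+01 4.81359369e+01 1.04413878e+02
 5.63933464e-02 9.22429033e+01] [0.64092478 0.35018321 0.20224951] [-1.76700432e+02  7.28165540e-02  1.16386511e+02]
```

Converted, 6 cm is 0.075, 3.3 cm is 0.0413.

Call:
{"fn": "servo_tool", "kwargs": {"moves": [[0.05,0.025,0.025,0],[0.0625,0.0338,0.0375,0],[0.075,0.0413,0.05,0],[0.075,0.0413,0.05,0],[0.075,0.0413,0.05,0]]}}

```text
time: 5.03
ee_pos: [0.6792, 0.3714, 0.2265]
tcp_rot: [-178.0, 0.0, 116.5]
wrist_force: [0.6, 0.7, 1.1]
opening: 0.0425
grasp_force: 0.0
```

```bash
python3 - <<'E'
from h import *
ob=get_obs();print(ob['q'],ob['ee_pos'],ob['tcp_rot'])
E
```

```text
[2.86532530e+01 4.92148032e+01 7.03995574e+01 1.13146544e+02
 5.24731600e-02 9.21643968e+01] [0.67916106 0.37140737 0.22651404] [-1.78037628e+02  2.16711995e-02  1.16488329e+02]
```

Converted, 3.5 cm is 0.0438, 2 cm is 0.025.

Call:
{"fn": "servo_tool", "kwargs": {"moves": [[0.0438,0.0238,0.025,0],[0.0438,0.0238,0.025,0],[0.0438,0.0238,0.025,0]]}}

```text
time: 5.28
ee_pos: [0.69, 0.3773, 0.2319]
tcp_rot: [179.9, -0.1, 116.5]
wrist_force: [0.2, 0.0, -0.4]
opening: 0.0426
grasp_force: 0.0
```

```bash
python3 - <<'E'
from h import *
ob=get_obs();print(ob['q'],ob['ee_pos'],ob['tcp_rot'])
E
```

```text
[2.86489209e+01 4.89014105e+01 7.05660415e+01 1.11525646e+02
 5.10960002e-02 9.21131874e+01] [0.69004204 0.37727743 0.23193386] [ 1.79862994e+02 -5.61859819e-02  1.16535863e+02]
```

Vertical again. Now to the clip and grasp.

Converted, -17.8 cm is -0.2225, -14.5 cm is -0.1813.

Call:
{"fn": "servo_tool", "kwargs": {"moves": [[-0.0438,-0.0238,-0.0375,0],[-0.0875,-0.0475,-0.075,0],[-0.1313,-0.0713,-0.1125,0],[-0.1813,-0.0975,-0.1375,0],[-0.1813,-0.0975,-0.1438,0],[-0.1813,-0.0975,-0.15,0],[-0.1813,-0.0975,-0.1813,0],[-0.1813,-0.0975,-0.2125,0],[-0.1813,-0.0975,-0.2225,0],[-0.1813,-0.0975,-0.2225,0],[-0.1813,-0.0975,-0.2225,0]]}}

```text
time: 6.2
ee_pos: [0.5447, 0.2991, 0.0526]
tcp_rot: [-180.0, -0.0, 116.6]
wrist_force: [1.3, 0.4, 1.0]
opening: 0.0427
grasp_force: 0.0
```

Call:
{"fn": "servo_tool", "kwargs": {"moves": [[0,0,0,0],[0,0,0,0],[0,0,0,0],[0,0,0,0],[0,0,0,0],[0,0,0,0]], "claw": 1, "force": 40}}

```text
time: 6.7
ee_pos: [0.5462, 0.3, 0.053]
tcp_rot: [179.9, -0.1, 116.6]
wrist_force: [1.5, 0.1, 4.2]
opening: 0.0194
grasp_force: 38.8
```

Call:
{"fn": "servo_tool", "kwargs": {"moves": [[0,0,0.0125,0],[0,0,0.0313,0],[0,0,0.075,0],[0,0,0.125,0],[0,0,0.175,0],[0,0,0.225,0],[0,0,0.275,0],[0,0,0.275,0],[0,0,0.275,0]]}}

```text
time: 7.45
ee_pos: [0.5461, 0.2999, 0.2753]
tcp_rot: [179.7, -0.1, 116.6]
wrist_force: [0.2, 0.9, -1.4]
opening: 0.0195
grasp_force: 39.6
```

```bash
python3 - <<'E'
from h import *
cs=get_calibration('scene');ob=get_obs();im=camera('scene');np.save('s2.npy',im)
print('cam',ray(cs,(320,200))[0])
Rm=R.from_rotvec(np.ravel(cs['rvec'])).as_matrix()
p=ob['ee_pos']+[0,0,-.04];c=Rm@p+np.ravel(cs['tvec']);u=c[:2]/c[2]*512.9+[cs['cx'],cs['cy']];u=u.astype(int);print(u,c)
x,y=u;save('hook',cv2.resize(im[max(0,y-40):y+40,x-40:x+40],None,fx=7,fy=7,interpolation=cv2.INTER_CUBIC))
E
```

```text
cam [-0.19845579  0.76874591  0.95058798]
[289 186] [-0.08406759 -0.02668595  1.13046465]
```

View pics/hook.png

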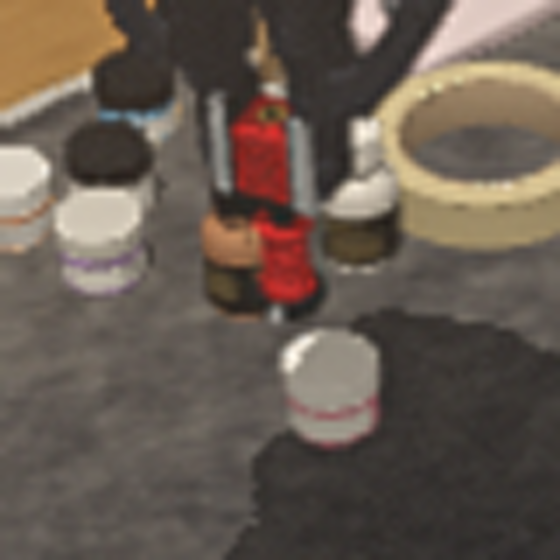

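The steel hook shows at crop (278,313), left of the nose centre at (292,290). That fits a hook azimuth of 116° rather than 206°. So I hold the clip along its x and it may be tilted; I'll quantify that.

```bash
python3 - <<'E'
from h import *
cs=get_calibration('scene');im=np.load('s2.npy')
p0=np.array([.5461,.2999,.2753])
def pr(p): return cv2.projectPoints(np.array([p]),np.ravel(cs['rvec']),np.ravel(cs['tvec']),np.array([[cs['fx'],0,cs['cx']],[0,cs['fy'],cs['cy']],[0,0,1.]]),np.array([cs['k1'],0,0,0]))[0].ravel()
o=np.array([289-40,186-40])
C=lambda p:(pr(p)-o+.5)*7
a=np.radians(116.4);d=np.array([np.cos(a),np.sin(a),0])
for t in (-10,-5,0,5,10):
    t=np.radians(t);ax=np.array([0,0,1])*np.cos(t)+d*np.sin(t);c=p0+[0,0,.019]
    print(np.degrees(t).round(),'captop',C(c+ax*.013).round(),'barrel mid',C(c-ax*.041).round(),'nose',C(c-ax*.059).round())
E
```

```text
-10.0 captop [272.  99.] barrel mid [270. 253.] nose [269. 303.]
-5.0 captop [271. 100.] barrel mid [275. 248.] nose [277. 295.]
0.0 captop [269. 102.] barrel mid [281. 242.] nose [285. 286.]
5.0 captop [267. 104.] barrel mid [286. 235.] nose [292. 276.]
10.0 captop [265. 107.] barrel mid [292. 227.] nose [300. 265.]
```

Tilt is within a few degrees. I'll set it back and regrasp a quarter turn on, so the fingers close along the clip's y.

Converted, -22.2 cm is -0.2775, -22 cm is -0.275.

Call:
{"fn": "servo_tool", "kwargs": {"moves": [[0,0,-0.05,0],[0,0,-0.1,0],[0,0,-0.15,0],[0,0,-0.2,0],[0,0,-0.2313,0],[0,0,-0.2438,0],[0,0,-0.2563,0],[0,0,-0.2675,0],[0,0,-0.275,0],[0,0,-0.2775,0],[0,0,-0.2775,0]]}}

```text
time: 8.42
ee_pos: [0.5458, 0.2997, 0.0519]
tcp_rot: [179.9, -0.1, 116.6]
wrist_force: [-4.0, -1.5, 3.4]
opening: 0.0192
grasp_force: 41.5
```

Converted, 6.5 cm is 0.0813, 6 cm is 0.075, 1.566 rad is 0.2492.

Call:
{"fn": "servo_tool", "kwargs": {"moves": [[0,0,0.0013,0],[0,0,0.0013,0],[0,0,0.0013,0],[0,0,0.0375,0],[0,0,0.075,0.0191],[0,0,0.0813,0.0382],[0,0,0.0813,0.0573],[0,0,0.0813,0.0764],[0,0,0.0813,0.0955],[0,0,0.0813,0.1146],[0,0,0.0813,0.1337],[0,0,0.0813,0.1528],[0,0,0.0813,0.1719],[0,0,0.0813,0.191],[0,0,0.0813,0.2101],[0,0,0.0813,0.2292],[0,0,0.0813,0.2492],[0,0,0.0813,0.2492]], "claw": 0.5}}

```text
time: 9.92
ee_pos: [0.5457, 0.2997, 0.1154]
tcp_rot: [180.0, -0.0, -153.4]
wrist_force: [-0.1, 0.9, 0.9]
opening: 0.0422
grasp_force: 0.0
```

```bash
python3 - <<'E'
from h import *
cw=get_calibration('wrist');ob=get_obs();im=camera('wrist');T=wristT(ob,cw);np.savez('w3.npz',im=im,T=T)
h=cv2.cvtColor(im,cv2.COLOR_RGB2HSV)
red=(((h[...,0]<6)|(h[...,0]>174))&(h[...,1]>150)&(h[...,2]>90)).astype(np.uint8)
n,l,s,c=cv2.connectedComponentsWithStats(red);i=1+np.argmax(s[1:,4]);x,y,a,b,_=s[i]
yel=((h[...,0]>12)&(h[...,0]<35)&(h[...,1]>110)).astype(np.uint8);k=np.zeros_like(yel);k[y:y+b,x:x+a]=1;m=cv2.moments(yel*k,True);p=(m['m10']/m['m00'],m['m01']/m['m00'])
print(ob['ee_pos'],ob['tcp_rot'],s[i],p,plane(cw,p,.0845,T))
save('w3c',cv2.resize(im[max(0,y-20):y+b+20,x-20:x+a+20],None,fx=4,fy=4,interpolation=2)[:590,:790]);print(x-20,y-20)
E
```

```text
[0.54567302 0.29966537 0.11540058] [ 1.79967813e+02 -1.96891569e-02 -1.53360784e+02] [ 302  189   38   65 1828] (320.7584269662921, 238.8370786516854) [0.54449166 0.29969164 0.0845    ]
282 169
```

View pics/w3c.png

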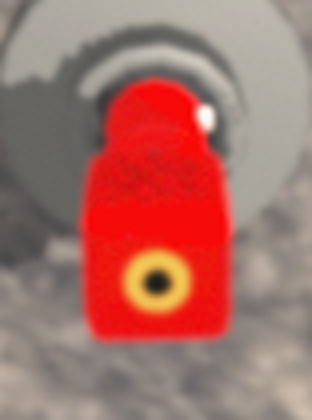

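The crop shows the cap aligned under the gripper, ring at (156,282). A white mark on the barrel at (205,118) faces 116°, consistent with the hook side. Grasp.

Converted, -6.2 cm is -0.0775, -5.5 cm is -0.0688.

Call:
{"fn": "servo_tool", "kwargs": {"moves": [[0,0,-0.0375,0],[0,0,-0.0688,0],[0,0,-0.0775,0],[0,0,-0.0775,0],[0,0,-0.0775,0]]}}

```text
time: 10.38
ee_pos: [0.5456, 0.2996, 0.0539]
tcp_rot: [180.0, -0.0, -153.8]
wrist_force: [-0.9, 0.5, -0.5]
opening: 0.0429
grasp_force: 0.0
```

Call:
{"fn": "servo_tool", "kwargs": {"moves": [[0,0,0,0],[0,0,0,0],[0,0,0,0],[0,0,0,0],[0,0,0,0],[0,0,0,0]], "claw": 1, "force": 45}}

```text
time: 10.88
ee_pos: [0.5461, 0.3, 0.054]
tcp_rot: [180.0, 0.1, -153.7]
wrist_force: [1.9, 1.5, 4.5]
opening: 0.0193
grasp_force: 49.1
```

Converted, -37.3 cm is -0.4663, 10.6 cm is 0.1325, -0.37 rad is -0.0589.

Call:
{"fn": "servo_tool", "kwargs": {"moves": [[0,0,0.0188,0],[0,0,0.05,0],[0,0,0.1,0],[-0.0125,-0.05,0.125,-0.008],[-0.025,-0.1,0.1313,-0.0159],[-0.0375,-0.15,0.1325,-0.0239],[-0.05,-0.2,0.1325,-0.0318],[-0.0625,-0.25,0.1325,-0.0398],[-0.075,-0.3,0.1325,-0.0477],[-0.0875,-0.35,0.1325,-0.0541],[-0.1,-0.4,0.1325,-0.0589],[-0.1075,-0.4375,0.1325,-0.0589],[-0.1075,-0.4663,0.1325,-0.0589],[-0.1075,-0.4663,0.1325,-0.0589],[-0.1075,-0.4663,0.1325,-0.0589]]}}

```text
time: 12.13
ee_pos: [0.4589, -0.0744, 0.1588]
tcp_rot: [180.0, -0.1, -175.1]
wrist_force: [0.7, 0.8, -0.7]
opening: 0.0194
grasp_force: 48.5
```

```bash
python3 - <<'E'
from h import *
cw=get_calibration('wrist');ob=get_obs();im=camera('wrist');T=wristT(ob,cw);np.savez('w4.npz',im=im,T=T);save('w4',im)
print(ob['ee_pos'],ob['tcp_rot'],ob['wrist_force'],ob['qd'].round(1))
E
```

```text
[ 0.45888486 -0.07440985  0.15882488] [ 1.79950018e+02 -1.07946782e-01 -1.75051658e+02] [ 0.69659154  0.75605662 -0.67029398] [ 2.4  0.2  0.1 -0.   0.3  0.8]
```

View pics/w4.png

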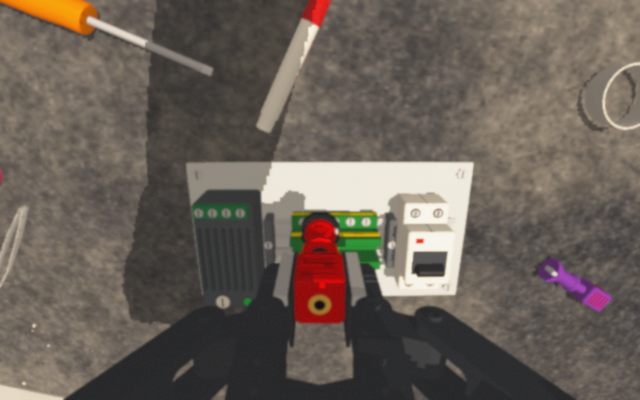

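The clip hides the bar: it is at (320,235), and the panel module is at left and the breaker at right. I'll move 4.7 cm in +x over the start spot and look again.

Converted, 4.7 cm is 0.0588, 3 cm is 0.0375.

Call:
{"fn": "servo_tool", "kwargs": {"moves": [[0.0375,0,0,0],[0.0588,0,0,0],[0.0588,0,0,0],[0.0588,0,0,0]]}}

```text
time: 12.52
ee_pos: [0.5066, -0.0722, 0.1584]
tcp_rot: [179.9, -0.2, -174.8]
wrist_force: [-1.0, 0.7, -0.5]
opening: 0.0193
grasp_force: 48.4
```

```bash
python3 - <<'E'
from h import *
cw=get_calibration('wrist');ob=get_obs();im=camera('wrist');T=wristT(ob,cw);np.savez('w5.npz',im=im,T=T)
print(ob['ee_pos'],ob['tcp_rot'],ob['wrist_force'])
# rectify onto plane z=.052 around (.505,-.06): 0.3 mm/px
n=cv2.resize;import itertools
Tin=np.linalg.inv(T);K=np.array([[cw['fx'],0,cw['cx']],[0,cw['fy'],cw['cy']],[0,0,1.]])
ys,xs=np.mgrid[-.12:.0:.00025,.46:.55:.00025]
P=np.stack([xs.ravel(),ys.ravel(),np.full(xs.size,.052)],1)
uv=cv2.projectPoints(P,cv2.Rodrigues(Tin[:3,:3])[0],Tin[:3,3],K,np.array([cw['k1'],0,0,0]))[0].reshape(*xs.shape,2).astype(np.float32)
r=cv2.remap(im,uv,None,cv2.INTER_LINEAR);np.save('r.npy',r);save('r',np.rot90(r,1));print(r.shape)  # shown: up=+x? columns=y
E
```

```text
[ 0.50659452 -0.07221192  0.15844833] [ 1.79937716e+02 -1.52938379e-01 -1.74787120e+02] [-0.99783864  0.65477602 -0.46207643]
(480, 361, 3)
```

View pics/r.png

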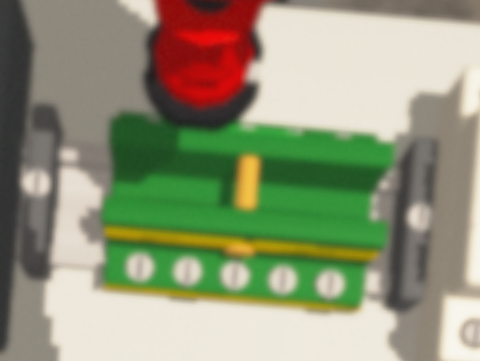

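In the rectified view (0.25 mm/px) the brass bar is at (248,182), which gives x=0.5045, y=-0.058. The channel is centred there too. I'll descend about 17 mm short of the bar, on its -y side.

Converted, -6 cm is -0.075, -5.5 cm is -0.0688.

Call:
{"fn": "servo_tool", "kwargs": {"moves": [[0,-0.0038,-0.025,0],[0,-0.0038,-0.05,0],[0,-0.0038,-0.0688,0],[0,-0.0038,-0.075,0],[0,-0.0038,-0.075,0],[0,-0.0038,-0.075,0]]}}

```text
time: 13.07
ee_pos: [0.5063, -0.0762, 0.0999]
tcp_rot: [180.0, -0.0, -174.9]
wrist_force: [-0.3, 0.1, -0.0]
opening: 0.0195
grasp_force: 48.4
```

Converted, -0.3 cm is -0.0038, -0.2 cm is -0.0025.

Call:
{"fn": "servo_tool", "kwargs": {"moves": [[0,0,-0.0013,0],[0,0,-0.0025,0],[0,0,-0.0038,0],[0,0,-0.0038,0]]}}

```text
time: 13.4
ee_pos: [0.5066, -0.0765, 0.0965]
tcp_rot: [180.0, -0.0, -174.9]
wrist_force: [-0.2, -0.1, -0.8]
opening: 0.0188
grasp_force: 48.4
```

Converted, -0.2 cm is -0.0025, -0.15 cm is -0.0019.

Call:
{"fn": "servo_tool", "kwargs": {"moves": [[0,0,-0.0013,0],[0,0,-0.0019,0],[0,0,-0.0025,0],[0,0,-0.0025,0]]}}

```text
time: 13.73
ee_pos: [0.5066, -0.0765, 0.0945]
tcp_rot: [180.0, -0.0, -174.9]
wrist_force: [0.1, 0.6, 2.8]
opening: 0.0194
grasp_force: 48.9
```

Converted, -0.15 cm is -0.0019, -0.1 cm is -0.0013.

Call:
{"fn": "servo_tool", "kwargs": {"moves": [[0,0,-0.0006,0],[0,0,-0.0013,0],[0,0,-0.0019,0],[0,0,-0.0019,0]]}}

```text
time: 14.07
ee_pos: [0.5066, -0.0765, 0.0928]
tcp_rot: [180.0, -0.0, -174.9]
wrist_force: [0.9, -0.6, 3.0]
opening: 0.0192
grasp_force: 48.9
```

Call:
{"fn": "servo_tool", "kwargs": {"moves": [[0,0,-0.0013,0],[0,0,-0.0025,0],[0,0,-0.0038,0],[0,0,-0.005,0],[0,0,-0.0063,0],[0,0,-0.0075,0],[0,0,-0.0075,0]]}}

```text
time: 14.65
ee_pos: [0.5066, -0.0765, 0.0867]
tcp_rot: [180.0, -0.0, -174.9]
wrist_force: [-0.2, -0.4, 4.8]
opening: 0.0193
grasp_force: 49.2
```

Call:
{"fn": "servo_tool", "kwargs": {"moves": [[0,0,-0.0013,0],[0,0,-0.0025,0],[0,0,-0.0038,0],[0,0,-0.0038,0],[0,0,-0.0038,0]]}}

```text
time: 15.07
ee_pos: [0.5067, -0.0765, 0.084]
tcp_rot: [180.0, -0.0, -174.9]
wrist_force: [-0.0, -0.2, 6.8]
opening: 0.0192
grasp_force: 49.4
```

Converted, 0.6 cm is 0.0075, 0.5 cm is 0.0063.

Call:
{"fn": "servo_tool", "kwargs": {"moves": [[0,0,-0.0006,0],[-0.0001,0.0013,-0.0006,0],[-0.0003,0.0025,-0.0006,0],[-0.0004,0.0038,-0.0006,0],[-0.0005,0.005,-0.0006,0],[-0.0005,0.0063,-0.0006,0],[-0.0006,0.0075,-0.0006,0],[-0.0006,0.0075,-0.0006,0]]}}

```text
time: 15.73
ee_pos: [0.5064, -0.0712, 0.0837]
tcp_rot: [-179.9, 0.0, -174.9]
wrist_force: [0.1, -4.4, 8.0]
opening: 0.0193
grasp_force: 49.5
```

Converted, 0.2 cm is 0.0025, 0.14 cm is 0.0018.

Call:
{"fn": "servo_tool", "kwargs": {"moves": [[-0.0001,0.0009,0,0],[-0.0001,0.0018,0,0],[-0.0003,0.0025,0,0],[-0.0003,0.0025,0,0]]}}

```text
time: 16.07
ee_pos: [0.5062, -0.0692, 0.0837]
tcp_rot: [-179.9, 0.0, -174.9]
wrist_force: [0.8, -3.7, 6.8]
opening: 0.0192
grasp_force: 49.5
```

Converted, 0.3 cm is 0.0038, 0.2 cm is 0.0025.

Call:
{"fn": "servo_tool", "kwargs": {"moves": [[-0.0001,0.0013,0,0],[-0.0003,0.0025,0,0],[-0.0004,0.0038,0,0],[-0.0004,0.0038,0,0]]}}

```text
time: 16.4
ee_pos: [0.5059, -0.0661, 0.0837]
tcp_rot: [-179.9, 0.0, -174.9]
wrist_force: [0.0, -4.0, 7.5]
opening: 0.0192
grasp_force: 49.5
```

Friction is steady at 4 N and the tip is past the bar's near edge. Feel on in small steps.

Converted, 0.2 cm is 0.0025, 0.15 cm is 0.0019.

Call:
{"fn": "servo_tool", "kwargs": {"moves": [[0,0.0006,0,0],[-0.0001,0.0013,0,0],[-0.0003,0.0019,0,0],[-0.0003,0.0025,0,0],[-0.0003,0.0025,0,0]]}}

```text
time: 16.82
ee_pos: [0.5057, -0.0642, 0.0837]
tcp_rot: [-179.9, 0.0, -174.9]
wrist_force: [0.5, -4.0, 5.9]
opening: 0.019
grasp_force: 49.5
```

Call:
{"fn": "servo_tool", "kwargs": {"moves": [[0,0.0006,0,0],[-0.0001,0.0013,0,0],[-0.0001,0.0019,0,0],[-0.0001,0.0019,0,0]]}}

```text
time: 17.15
ee_pos: [0.5056, -0.0627, 0.0837]
tcp_rot: [-179.9, 0.0, -174.9]
wrist_force: [0.2, -3.9, 7.1]
opening: 0.0191
grasp_force: 49.5
```

Converted, 0.1 cm is 0.0013, 0.05 cm is 0.0006.

Call:
{"fn": "servo_tool", "kwargs": {"moves": [[0,0.0006,0,0],[0,0.0013,0,0],[0,0.0013,0,0]]}}

```text
time: 17.4
ee_pos: [0.5056, -0.0618, 0.0838]
tcp_rot: [-179.9, 0.0, -174.9]
wrist_force: [1.0, -4.9, 7.2]
opening: 0.0192
grasp_force: 49.5
```

Converted, 0.1 cm is 0.0013, 0.05 cm is 0.0006.

Call:
{"fn": "servo_tool", "kwargs": {"moves": [[0,0.0006,0,0],[0,0.0013,0,0],[0,0.0013,0,0]]}}

```text
time: 17.65
ee_pos: [0.5056, -0.0613, 0.0837]
tcp_rot: [-179.8, -0.0, -174.9]
wrist_force: [0.1, -8.2, 7.1]
opening: 0.0193
grasp_force: 49.4
```

Shank contact is at y≈-0.0614, as expected. Back off slightly to centre the throat, then let the spring draw up.

Converted, 0.35 cm is 0.0044, 0.3 cm is 0.0038.

Call:
{"fn": "servo_tool", "kwargs": {"moves": [[0,-0.001,0,0],[0,-0.001,0,0],[0,-0.001,0.0013,0],[0,-0.001,0.0025,0],[0,-0.001,0.0038,0],[0,-0.001,0.0044,0],[0,-0.001,0.0044,0]]}}

```text
time: 18.23
ee_pos: [0.5055, -0.0615, 0.0869]
tcp_rot: [-179.9, -0.0, -174.9]
wrist_force: [1.7, -4.9, 4.4]
opening: 0.0191
grasp_force: 49.1
```

Converted, 0.1 cm is 0.0013, 0.05 cm is 0.0006.

Call:
{"fn": "servo_tool", "kwargs": {"moves": [[0,0,0.0006,0],[0,0,0.0013,0],[0,0,0.0013,0],[0,0,0.0013,0]]}}

```text
time: 18.57
ee_pos: [0.5055, -0.0615, 0.0879]
tcp_rot: [-179.9, -0.0, -174.9]
wrist_force: [1.7, -5.7, 4.5]
opening: 0.0193
grasp_force: 49.0
```

Converted, -0.05 cm is -0.0006.

Call:
{"fn": "servo_tool", "kwargs": {"moves": [[0,-0.0006,0,0],[0,-0.0006,0,0],[0,-0.0006,0,0]]}}

```text
time: 18.82
ee_pos: [0.5055, -0.0616, 0.0878]
tcp_rot: [-180.0, -0.0, -174.9]
wrist_force: [3.1, -4.2, 4.3]
opening: 0.0191
grasp_force: 49.1
```

Converted, 0.04 cm is 0.0005.

Call:
{"fn": "servo_tool", "kwargs": {"moves": [[0,0,0.0005,0],[0,0,0.0005,0],[0,0,0.0005,0]]}}

```text
time: 19.07
ee_pos: [0.5054, -0.0615, 0.0882]
tcp_rot: [-180.0, -0.0, -174.9]
wrist_force: [2.3, -4.4, 4.3]
opening: 0.0194
grasp_force: 49.0
```

Converted, 0.04 cm is 0.0005, -0.03 cm is -0.0004.

Call:
{"fn": "servo_tool", "kwargs": {"moves": [[0,-0.0004,0.0005,0],[0,-0.0004,0.0005,0],[0,-0.0004,0.0005,0]]}}

```text
time: 19.32
ee_pos: [0.5054, -0.0616, 0.0885]
tcp_rot: [180.0, -0.0, -174.9]
wrist_force: [3.3, -4.1, 3.7]
opening: 0.0193
grasp_force: 48.9
```

Converted, 0.04 cm is 0.0005.

Call:
{"fn": "servo_tool", "kwargs": {"moves": [[0,0,0.0005,0],[0,0,0.0005,0],[0,0,0.0005,0]]}}

```text
time: 19.57
ee_pos: [0.5053, -0.0616, 0.0889]
tcp_rot: [180.0, -0.0, -174.9]
wrist_force: [2.8, -2.8, 3.9]
opening: 0.0192
grasp_force: 48.9
```

Converted, 0.05 cm is 0.0006, -0.02 cm is -0.0003.

Call:
{"fn": "servo_tool", "kwargs": {"moves": [[0,-0.0003,0.0006,0],[0,-0.0003,0.0006,0],[0,-0.0003,0.0006,0]]}}

```text
time: 19.82
ee_pos: [0.5053, -0.0617, 0.0894]
tcp_rot: [180.0, -0.0, -174.9]
wrist_force: [3.7, -2.8, 2.2]
opening: 0.0192
grasp_force: 48.6
```

Converted, 0.05 cm is 0.0006.

Call:
{"fn": "servo_tool", "kwargs": {"moves": [[0,0,0.0006,0],[0,0,0.0006,0],[0,0,0.0006,0]]}}

```text
time: 20.07
ee_pos: [0.5051, -0.0617, 0.0895]
tcp_rot: [180.0, -0.1, -174.9]
wrist_force: [5.0, -2.9, -0.4]
opening: 0.019
grasp_force: 48.3
```

Fz dropped to zero at TCP z=0.0895, so the hook has taken the bar at about 6 mm. I'll relax the side load, then release.

Converted, 0.07 cm is 0.0009, -0.04 cm is -0.0005.

Call:
{"fn": "servo_tool", "kwargs": {"moves": [[0.0009,-0.0005,-0.0003,0],[0.0009,-0.0005,-0.0003,0],[0.0009,-0.0005,-0.0003,0]]}}

```text
time: 20.32
ee_pos: [0.5054, -0.0618, 0.0894]
tcp_rot: [179.9, -0.1, -174.9]
wrist_force: [1.4, -0.4, 1.7]
opening: 0.0192
grasp_force: 48.8
```

Call:
{"fn": "servo_tool", "kwargs": {"moves": [[0,0,0,0],[0,0,0,0],[0,0,0,0],[0,0,0,0]], "claw": 0.5}}

```text
time: 20.65
ee_pos: [0.5056, -0.062, 0.0895]
tcp_rot: [179.9, -0.1, -174.9]
wrist_force: [-0.7, 1.1, -0.5]
opening: 0.0428
grasp_force: 0.0
```

Converted, 10 cm is 0.125, 9 cm is 0.1125.

Call:
{"fn": "servo_tool", "kwargs": {"moves": [[0,0,0.0125,0],[0,0,0.0375,0],[0,0,0.075,0],[0,0,0.1125,0],[0.025,0,0.125,0],[0.0625,0,0.125,0],[0.0625,0,0.125,0],[0.0625,0,0.125,0]]}}

```text
time: 21.32
ee_pos: [0.5565, -0.0621, 0.1895]
tcp_rot: [180.0, -0.1, -174.9]
wrist_force: [-0.5, -0.1, -0.1]
opening: 0.0427
grasp_force: 0.0
```

```bash
python3 - <<'E'
from h import *
cw=get_calibration('wrist');ob=get_obs();im=camera('wrist');T=wristT(ob,cw);sc=camera('scene')
h=cv2.cvtColor(im,cv2.COLOR_RGB2HSV)
red=(((h[...,0]<6)|(h[...,0]>174))&(h[...,1]>150)&(h[...,2]>90)).astype(np.uint8)
k=np.zeros_like(red);k[120:330,220:420]=1;n,l,s,c=cv2.connectedComponentsWithStats(red*k);i=1+np.argmax(s[1:,4]);x,y,a,b,_=s[i]
yel=((h[...,0]>12)&(h[...,0]<35)&(h[...,1]>110)).astype(np.uint8);k=np.zeros_like(yel);k[y:y+b,x:x+a]=1;m=cv2.moments(yel*k,True);p=(m['m10']/m['m00'],m['m01']/m['m00'])
print(ob['time'],ob['ee_pos'],s[i],p,plane(cw,p,.118,T))
A=cv2.resize(im[60:360,160:480],(400,375));B=cv2.resize(sc[165:240,365:465],(400,300),interpolation=cv2.INTER_CUBIC)
save('fin',np.hstack([A,cv2.copyMakeBorder(B,0,75,0,0,0)]))
E
```

```text
21.3167 [ 0.55653862 -0.06208527  0.18947942] [312 120  33  28 664] (328.44871794871796, 132.93589743589743) [ 0.50419221 -0.06138654  0.118     ]
```

View pics/fin.png

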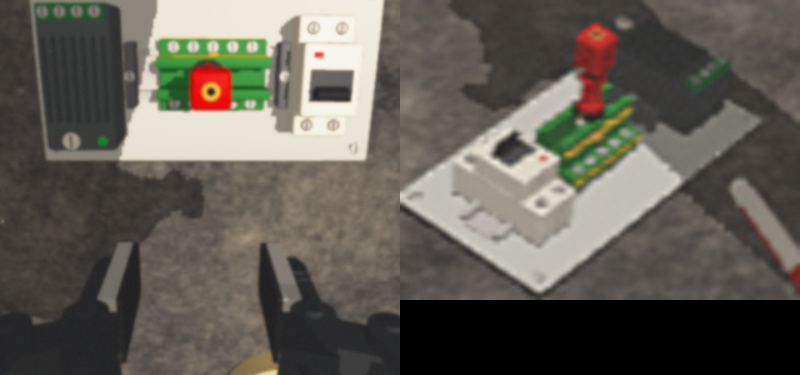

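The clip stands upright on the cheeks by itself, with the cap axis about 3.5–4 mm short of the bar (throat on the bar) and the plunger at about 6 mm. The robot is clear, so I'm handing in.

```bash
python3 -c "
from workcell import *
print(job_done())"
```

```text
the job is handed in; nothing more can be done
None
```

The red clip is hooked on the brass earth bar, standing upright by itself on the green cheeks with the plunger at about 6 mm, and the job was handed in at about 21 s; no verdict came back.

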